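# Find the unlocked lid of the parts chest and push it open

## Task

One of the four lids of the low wooden chest is unlocked. Press the lids on their dark discs, one after another, until you find the one that rocks, then push that near half on down into the compartment until the lid stands steeply tilted, all or nearly all the way open, and leave it so. Only press and push with the fingers: grasp nothing, and leave everything lying around where it is.

Things in the scene. Friction and masses are not known exactly. Their poses are not given: they have to be found in the camera images.
- chest: Low wooden chest fixed to the bench, 170 (its x) x 494 (its y) x 100 mm high. Origin: centre of its underside; x points away from the robot, y to the left along the row of lids, z up. Its flush top holds four identical plywood lids in a row along y, centres at y = +190, +90, -90, -190 mm, x = 0. Three are locked and do not move at all, one is unlocked; nothing to be seen tells which
- deck (a point): centre of the chest's top face, 100 mm above the bench, on the fixed wooden deck 89 mm wide between the two pairs of lids; axes as the chest's. Each lid is 140 (x) x 85 (y) x 12 mm thick, over its own hollow compartment 90 mm deep below the top, near wall face at x = -73 mm. The unlocked lid turns on an axle along y through its middle (x = 0, 6 mm below the top)
- dish_1 (a point): centre of the dark pressing disc on the top face of the leftmost (+y) lid, as that lid lies flush: disc 26 mm across, 45 mm from the lid's middle (axle) line towards the robot, 100 mm above the bench. This point belongs to the chest and does not move with the lid; its axes are the chest's
- dish_2 (a point): centre of the dark pressing disc on the top face of the second from left lid, as that lid lies flush: disc 26 mm across, 45 mm from the lid's middle (axle) line towards the robot, 100 mm above the bench. This point belongs to the chest and does not move with the lid; its axes are the chest's
- dish_3 (a point): centre of the dark pressing disc on the top face of the third from left lid, as that lid lies flush: disc 26 mm across, 45 mm from the lid's middle (axle) line towards the robot, 100 mm above the bench. This point belongs to the chest and does not move with the lid; its axes are the chest's
- dish_4 (a point): centre of the dark pressing disc on the top face of the rightmost (-y) lid, as that lid lies flush: disc 26 mm across, 45 mm from the lid's middle (axle) line towards the robot, 100 mm above the bench. This point belongs to the chest and does not move with the lid; its axes are the chest's
- loose_lid (a joint): tilt of the one unlocked lid, rad, wherever in the row it is: 0 flush (at the start), positive as its near half (the half with the disc) goes down into the compartment and its far half rises; stops at 1.15 (fully open) and, the other way, at -0.06. A stiff hinge: about 1.5 N down on the disc moves it, and it stays where it is left
- tape_roll: roll of masking tape lying flat on the fixed middle deck of the chest, 60 across, 20 high; sizes in mm; origin at its underside. Bystander, to be left alone
- glue: white glue bottle, 52 across, 130 high, standing beyond the chest; sizes in mm; origin at its underside. Bystander, to be left alone
- screw_jar: glass screw jar with steel cap, 60 across, 75 high, standing beyond the chest; sizes in mm; origin at its underside. Bystander, to be left alone
- screwdriver: screwdriver 200 long, 26 thick, lying on the bench on the robot's side of the chest; sizes in mm; origin at its underside. Bystander, to be left alone
- wrench: flat steel wrench about 180 long, 7 thick, lying on the bench on the robot's side of the chest; sizes in mm; origin at its underside. Bystander, to be left alone
- offcut: wood offcut 50 x 110 x 35 lying on the bench beyond the chest; sizes in mm; origin at its underside. Bystander, to be left alone
- putty_tin: grey tin, 64 across, 50 high, standing to the right of the chest; sizes in mm; origin at its underside. Bystander, to be left alone

How it is judged:
By the outcome, as a careful person would: the job done as asked, in the order asked, and still so for the second after the job is handed in, with the robot touching nothing.
It also fails if it takes over 45 s, if anything falls off the work surface, if the arm or the gripper's body presses on something with over 40 N, if the wrist force passes 120 N, or if a joint passes its speed limit or range.

## Robot

A 7-joint arm with a two-finger parallel gripper is mounted at the origin on the work surface. World frame = base frame: x ahead of the robot, y to its left, z up, the work surface at z = 0. Lengths are in m, angles in rad, forces in N, time in s.
With the tool pointing down it reaches from about 0.425 to 0.875 m from the base axis. Payload 9.9 kg.
Tool frame: the origin (TCP) lies midway between the tips of the shut fingers; the grasp point (between the pads) lies 19 mm behind it; z points along the fingers, x is the direction in which the jaws open and shut, and the axes are right-handed (so a half turn about z gives the same grasp; the last joint's range is limited). The gripper opens to 85 mm and grips with 20 to 120 N. Pads are 22 mm wide; open, the fingers measure 114 mm over their backs; the gripper's body (76 mm by 85 mm) begins 54 mm behind the grasp point. The pads swing forward as they close: fully open they stand 13 mm farther back than shut.
Start: joints at [1.198, 0.576, 0.025, 1.437, -0.015, 1.129, -0.057], TCP at [0.192, -0.647, 0.231] pointing down, gripper open.
Joint ranges: [-2.76, 2.76], [-0.34, 2.15], [-1.52, 1.57], [0.19, 2.46], [-1.09, 4.23], [0.17, 1.99], [-2.82, 2.82]. Speed limits (rad/s): [2.22, 2.22, 3.01, 3.01, 3.14, 3.14, 3.14].

## Interface

Orientations are given as a unit quaternion [w, x, y, z].
In Python, from workcell import bot, vision, workorder gives the robot as it stands.
- The arm moves only by the tool play_rows, never from a script. Its argument "deltas" is text: rows parted by semicolons, each of 6 numbers parted by spaces: the shift along the world's x, y, z in mm, then the turn, a rotation vector about the world's x, y, z in degrees. A call has 1 to 12 rows; each row shifts and turns the pose as measured when the row begins; what a row does not reach is not made up. A row lasts 1/10 s, in which the tool goes at most 50 mm and 8.59 degrees, less where a joint would pass 70% of its speed; a pose out of reach is approached as far as the arm can. A call is refused whole if a number of a shift passes 50 or a number of a turn 8.59, either way. A call with a gripper value outside its range is refused whole. "claw" is the closure in counts, from 0 (fully open) to 255 (shut), set as the call begins (left out, the last holds). The fingers move at their own pace and stop on an object; "grip_force" is the grip in N (left out, the last holds). Time passes only in rows, so rows that do not move let the fingers close. It gives the time, the measured TCP pose, the force and the opening at its end, in the units of the state.
- bot.sense(): the state, without advancing time (a new reading comes with each control period).
- vision.camera(name): name is "scene" or "top"; returns a dict with "color" (420x560x3 uint8, red, green, blue), "fx", "fy", "cx", "cy" (pixels), "D" ([k1, k2, p1, p2, k3] as OpenCV has them; the pictures are not rectified), "xyz" and "orientation" of the camera in the world. Camera axes: x right, y down, z forward; pixel columns grow to the right and rows downward; lengths in m; the calibration is good to about 2 mm. A picture is of the moment at which its call begins. There is no depth.
- workorder.job_done(): hands the job in, once; it reports no verdict.
Trained networks look in the newest picture that a camera, given by its name, has taken for a name from the list of things; names that differ only in an ending like _2 or _b are one class to them, and where a whole thing is asked for, a point or a joint stands for the part that bears it (a point fixed in the world has none). Each returns a list of dicts, best first, with "conf" (0 to 1); they miss things now and then, are a little off and sometimes report something else, mostly with a low value. They report only what shows in the picture. A call takes as long as a camera call.
- vision.find_in(camera, label): "at" ([column, row] in pixels, amid what is visible of it).
The state is a dict: "clock": time; "joint_positions": joint angles; "dq": joint speeds; "joint_efforts": joint torques, N m; "tool_pos": TCP position; "tool_rot": TCP orientation; "ft_force": force on the tool from outside, world axes, zero at the start; "wrist_torque": the same for the moment, N m; "gripper_width": finger opening in m.
Only numpy, scipy, OpenCV 4.12 (cv2) and the standard library are available. Lean on these libraries where they do the work, as an engineer would, in place of code of your own. Each camera call takes 0.05 s, during which the arm holds its last target.

## Working session

There is one attempt and no reset: what is moved stays moved. The work goes in short steps, Python scripts to look and compute and a tool call to move; the robot and the scene stay as the last step left them, time stands still between calls to the robot, and variables do not carry over. Pictures are saved under pics/ and viewed, and the job is handed in when it is done.

Besides the shell and the picture viewer there is one more tool, called after ">>>" in YAML: its name, and indented under it one key for each argument. play_rows: Moves the arm, as the interface text tells. Its arguments: {"type":"object","properties":{"deltas":{"type":"string"},"claw":{"type":"number"},"grip_force":{"type":"number"}},"required":["deltas"]}

```bash
mkdir -p pics; cat > h.py <<'E'
import numpy as np,cv2
from scipy.spatial.transform import Rotation as R
from workcell import bot,vision,workorder
def ray(c,px):
    K=np.array([[c['fx'],0,c['cx']],[0,c['fy'],c['cy']],[0,0,1]])
    u=cv2.undistortPoints(np.array([[px]],float),K,np.array(c['D'],float))[0,0]
    w,x,y,z=c['orientation'];r=R.from_quat([x,y,z,w])
    return np.array(c['xyz']),r.apply([u[0],u[1],1])
def at_z(c,px,z):
    o,d=ray(c,px);return o+d*(z-o[2])/d[2]
def save(c,n):cv2.imwrite('pics/'+n+'.png',c['color'][:,:,::-1])
E
python3 - <<'E'
from h import *
for n in ['top','scene']:
    c=vision.camera(n);save(c,n+'0');print(n,c['xyz'],c['orientation'])
    for l,z in [('dish_1',.1),('chest',.1),('tape_roll',.12),('screwdriver',.013),('wrench',.004),('putty_tin',.05),('glue',.13),('screw_jar',.075),('offcut',.035)]:
        for r in vision.find_in(n,l)[:5]: print(l,r,at_z(c,r['at'],z).round(3))
s=bot.sense();print(s)
E
```

```text
top [ 0.49467746 -0.06917882  0.92209039] [-0.0484513   0.71441378 -0.69676359  0.04226006]
dish_1 {'at': [260.4, 220.2], 'conf': 0.78} [ 0.575 -0.021  0.1  ]
chest {'at': [259.4, 222.6], 'conf': 0.89} [ 0.569 -0.019  0.1  ]
chest {'at': [212.6, 276.4], 'conf': 0.36} [0.451 0.078 0.1  ]
tape_roll {'at': [214.6, 215.6], 'conf': 0.71} [0.58  0.076 0.12 ]
tape_roll {'at': [246.1, 218.5], 'conf': 0.62} [0.576 0.008 0.12 ]
screwdriver {'at': [214.8, 278.2], 'conf': 0.65} [0.442 0.088 0.013]
screwdriver {'at': [215.8, 129.2], 'conf': 0.6} [0.808 0.103 0.013]
wrench {'at': [285.3, 293.0], 'conf': 0.9} [ 0.411 -0.08   0.004]
putty_tin {'at': [397.3, 271.0], 'conf': 0.63} [ 0.47  -0.334  0.05 ]
glue {'at': [216.7, 129.5], 'conf': 0.87} [0.767 0.079 0.13 ]
glue {'at': [281.5, 161.2], 'conf': 0.46} [ 0.7   -0.064  0.13 ]
screw_jar {'at': [331.2, 175.6], 'conf': 0.7} [ 0.683 -0.178  0.075]
offcut {'at': [278.8, 157.9], 'conf': 0.6} [ 0.732 -0.057  0.035]
offcut {'at': [331.0, 172.7], 'conf': 0.54} [ 0.699 -0.182  0.035]
scene [ 1.47944769 -0.35198383  0.75988783] [-0.36705272  0.72266588  0.5181
[... 533 characters left out ...]
19818314,  0.57572051,  0.02491747,  1.43708552, -0.01501101,
        1.12899493, -0.05652147]), 'dq': array([ 7.99921817e-04,  8.31725420e-05,  7.64511605e-04,  2.08273184e-04,
        7.70339817e-04, -4.08650747e-04,  1.03693156e-03]), 'joint_efforts': array([ 2.43213144e-04, -7.65506530e+01,  2.24915944e+00, -2.86297435e+01,
        1.54015271e-02,  2.97794788e-03, -1.35798649e-05]), 'tool_pos': array([ 0.19225347, -0.64705445,  0.23128055]), 'tool_rot': array([-8.17929709e-06,  8.01490504e-01, -5.98007502e-01, -8.37929911e-06]), 'ft_force': array([-0.04994505,  1.16226738, -0.01848475]), 'wrist_torque': array([ 0.01322203, -0.00383966,  0.00116873]), 'gripper_width': 0.08531831112050495}
```

View pics/top0.png

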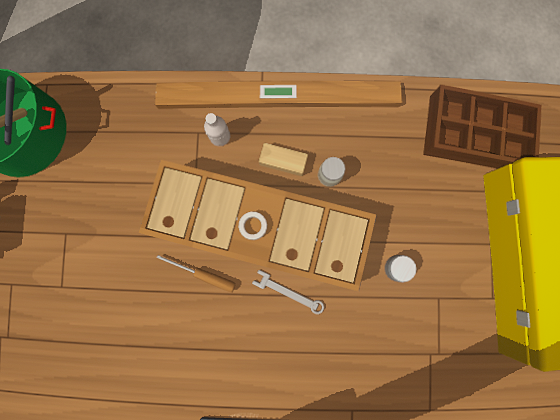

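View pics/scene0.png

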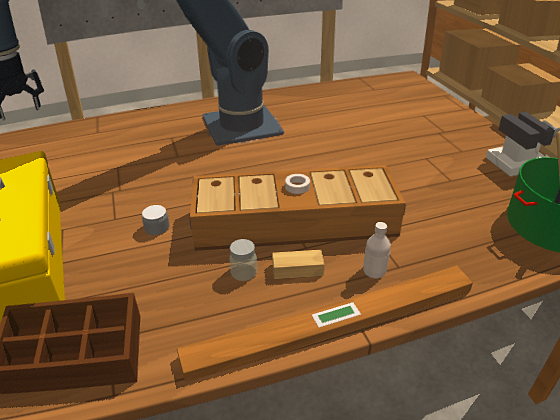

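The top picture shows the discs at about (168,222), (211,233), (292,254) and (337,266). The tape roll is at (252,225), the screwdriver and wrench lie in front of the chest, and the tin is at (402,268). I'll refine the disc positions and fit the chest pose.

```bash
python3 - <<'E'
from h import *
Y=np.array([.19,.09,-.09,-.19])
for n,g in [('top',[(168,222),(211,233),(292,254),(337,266)]),('scene',[(365,171),(322,173),(257,181),(216,184)])]:
    c=vision.camera(n);P=[]
    for u,v in g:
        w=c['color'][v-10:v+11,u-10:u+11].astype(float).sum(2)
        m=(w<np.percentile(w,50)*0.62).astype(np.uint8)
        k,l,st,ce=cv2.connectedComponentsWithStats(m)
        i=1+np.argmin([np.hypot(*(ce[j]-10))-.03*st[j,4] for j in range(1,k)])
        px=ce[i]+[u-10,v-10];p=at_z(c,px,.1);P.append(p[:2]);print(n,px.round(1),st[i,4],p.round(4))
    P=np.array(P);L=np.c_[-.045*np.ones(4),Y]
    a=L-L.mean(0);b=P-P.mean(0)
    th=np.arctan2((a[:,0]*b[:,1]-a[:,1]*b[:,0]).sum(),(a*b).sum())
    Rm=np.array([[np.cos(th),-np.sin(th)],[np.sin(th),np.cos(th)]]);t=P.mean(0)-Rm@L.mean(0)
    print('yaw',np.degrees(th),'t',t,'fit',(L@Rm.T+t).round(4).tolist(),'res',(P-L@Rm.T-t).round(4).tolist())
E
```

```text
top [167.9 221.3] 96 [0.567  0.1822 0.1   ]
top [211.1 232.9] 98 [0.5442 0.0854 0.1   ]
top [291.4 254.1] 96 [ 0.5031 -0.0901  0.1   ]
top [336.6 265.9] 104 [ 0.48   -0.1877  0.1   ]
yaw -13.221885524353153 t [ 0.56737812 -0.01284274] fit [[0.567, 0.1824], [0.5442, 0.0851], [0.503, -0.0902], [0.4801, -0.1875]] res [[-0.0, -0.0002], [0.0, 0.0003], [0.0001, 0.0001], [-0.0001, -0.0002]]
scene [368.  174.1] 32 [0.5674 0.1825 0.1   ]
scene [317. 171.] 7 [0.5116 0.0669 0.1   ]
scene [256.4 180.5] 44 [ 0.5023 -0.0903  0.1   ]
scene [215.5 183. ] 42 [ 0.4794 -0.1882  0.1   ]
yaw -11.733468746666304 t [ 0.55923685 -0.01642505] fit [[0.5538, 0.1788], [0.5335, 0.0808], [0.4969, -0.0954], [0.4765, -0.1933]] res [[0.0136, 0.0037], [-0.0219, -0.014], [0.0055, 0.0051], [0.0028, 0.0051]]
```

>>> play_rows:
  deltas: "26 41 -5 0 0 0;26 41 -5 0 0 -5;26 41 -5 0 0 -5;26 41 -5 0 0 -5;26 41 -5 0 0 -5;26 41 -5 0 0 -5;26 41 -5 0 0 -5;26 41 -5 0 0 0;26 41 -5 0 0 0;26 41 -5 0 0 0;26 41 -5 0 0 0;0 0 0 0 0 0"
  claw: 255
  grip_force: 20

```text
clock: 2.3
tool_pos: [0.4817, -0.182, 0.1761]
tool_rot: [0.0, -0.609, 0.793, -0.002]
ft_force: [-0.4, -0.1, -0.2]
gripper_width: -0.0
```

>>> play_rows:
  deltas: "-2 -5 -30 0 0 1.7;0 0 -30 0 0 0;0 0 -10 0 0 0;0 0 0 0 0 0;0 0 -3 0 0 0;0 0 -3 0 0 0;0 0 0 0 0 0"

```text
clock: 3.0
tool_pos: [0.4833, -0.1863, 0.1016]
tool_rot: [0.002, -0.623, 0.782, -0.005]
ft_force: [1.6, 0.8, -0.3]
gripper_width: 0.0002
```

>>> play_rows:
  deltas: "-2 0 -3 0 0 0;0 0 -3 0 0 0;0 0 -2 0 0 0;0 0 0 0 0 0"

```text
clock: 3.4
tool_pos: [0.4828, -0.1867, 0.1012]
tool_rot: [0.005, -0.623, 0.782, -0.008]
ft_force: [-0.3, 0.4, 0.1]
gripper_width: -0.0002
```

>>> play_rows:
  deltas: "0 0 -4 0 0 0;0 0 -4 0 0 0;0 0 -4 0 0 0"

```text
clock: 3.7
tool_pos: [0.4833, -0.187, 0.0998]
tool_rot: [0.008, -0.622, 0.783, -0.011]
ft_force: [-16.9, 8.0, 64.9]
gripper_width: 0.0002
```

Lid 4 is locked: 65 N built up and it did not move. Next is lid 3.

>>> play_rows:
  deltas: "0 0 15 0 0 0;0 0 10 0 0 0;7 33 0 0 0 0;7 33 0 0 0 0;6 31 0 0 0 0;0 0 0 0 0 0;0 0 -12 0 0 0;0 0 -6 0 0 0;0 0 0 0 0 0"

```text
clock: 4.6
tool_pos: [0.5046, -0.0888, 0.1089]
tool_rot: [0.01, -0.621, 0.784, -0.013]
ft_force: [-0.1, 0.1, 0.1]
gripper_width: 0.0004
```

>>> play_rows:
  deltas: "0 0 -3 0 0 0;0 0 -3 0 0 0;0 0 -3 0 0 0"

```text
clock: 4.9
tool_pos: [0.5047, -0.0906, 0.0999]
tool_rot: [0.01, -0.62, 0.785, -0.014]
ft_force: [-10.4, 4.7, 49.9]
gripper_width: -0.0001
```

Lid 3 is locked too (50 N, no movement). Next is lid 2, lifting high enough to clear the tape roll.

>>> play_rows:
  deltas: "0 0 25 0 0 0;0 0 20 0 0 0;9 44 0 0 0 0;9 44 0 0 0 0;10 44 0 0 0 0;9 43 0 0 0 0;0 0 0 0 0 0;0 0 -25 0 0 0;0 0 -10 0 0 0;0 0 0 0 0 0"

```text
clock: 5.9
tool_pos: [0.5434, 0.0878, 0.1117]
tool_rot: [0.012, -0.617, 0.787, -0.015]
ft_force: [0.9, -0.4, -0.1]
gripper_width: -0.0003
```

>>> play_rows:
  deltas: "0 0 -3 0 0 0;0 0 -3 0 0 0;0 0 -3 0 0 0"

```text
clock: 6.2
tool_pos: [0.5442, 0.0856, 0.1037]
tool_rot: [0.012, -0.616, 0.788, -0.016]
ft_force: [0.1, 0.3, -0.2]
gripper_width: -0.0004
```

>>> play_rows:
  deltas: "0 0 -3 0 0 0;0 0 -3 0 0 0;0 0 -2 0 0 0"

```text
clock: 6.5
tool_pos: [0.5442, 0.0852, 0.0957]
tool_rot: [0.013, -0.615, 0.788, -0.016]
ft_force: [-1.9, 0.4, 1.7]
gripper_width: -0.0003
```

Lid 2 gives under about 1.7 N, so it is the unlocked one. Now I'll push it in, leaning the tool back slightly.

>>> play_rows:
  deltas: "0 0 -7 -0.9 -3.9 0;0 0 -7 -0.9 -3.9 0;0 0 -7 -0.9 -3.9 0;0 0 -7 0 0 0;1 0 -6 0 0 0;2 0 -5 0 0 0"

```text
clock: 7.1
tool_pos: [0.5502, 0.0855, 0.0568]
tool_rot: [0.082, -0.61, 0.782, -0.099]
ft_force: [-0.4, 0.1, 0.9]
gripper_width: -0.0003
```

>>> play_rows:
  deltas: "3 -1 -3 0 0 0;2 -1 -2 0 0 0;2 -1 -2 0 0 0;2 0 -1 0 0 0"

```text
clock: 7.5
tool_pos: [0.5562, 0.0836, 0.049]
tool_rot: [0.08, -0.611, 0.782, -0.096]
ft_force: [-21.4, 3.4, 31.4]
gripper_width: 0.0003
```

```bash
python3 - <<'E'
from h import *
for n in ['top','scene']:
    c=vision.camera(n);save(c,n+'1')
    i=cv2.imread('pics/%s1.png'%n);i=i[100:310,130:410] if n=='top' else i[90:300,180:460]
    cv2.imwrite('pics/%s1c.png'%n,cv2.resize(i,None,fx=2.8,fy=2.8))
E
```

```text
(no output)
```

View pics/scene1c.png

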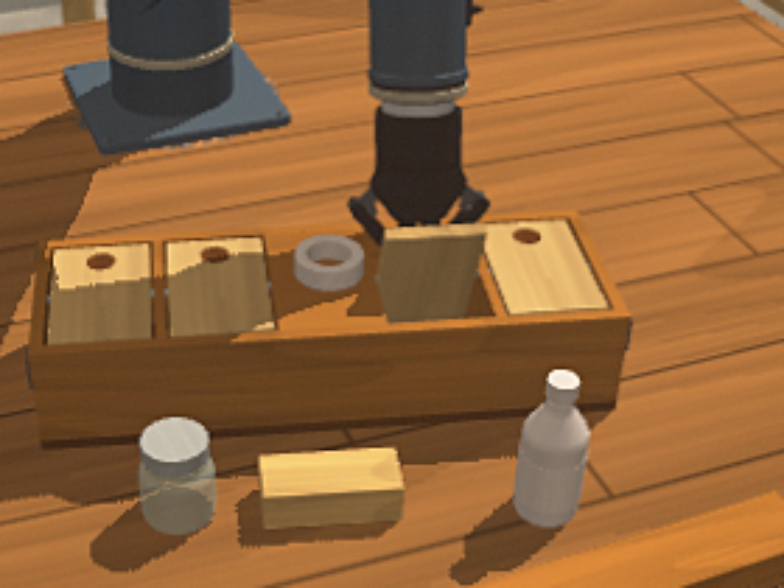

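View pics/top1c.png

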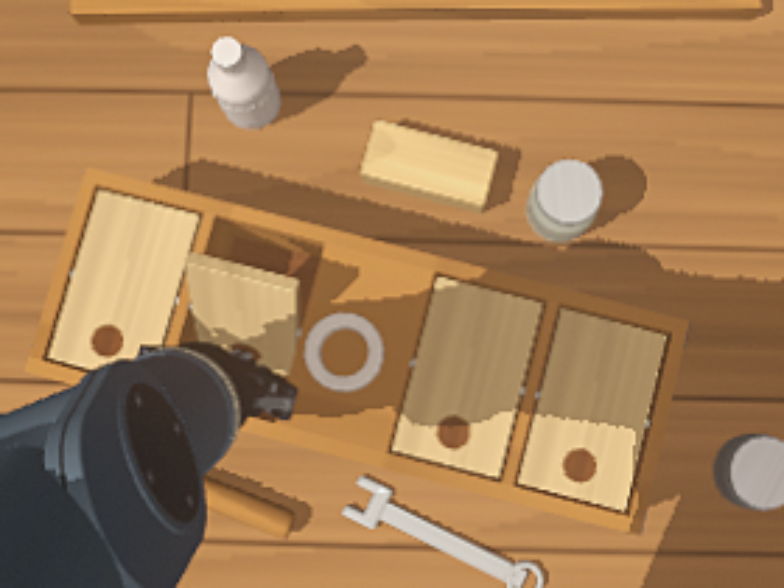

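The pictures show lid 2 standing steeply open and the bystanders in place. The 31 N reaction means it is at its stop. Backing off now.

>>> play_rows:
  deltas: "-4 1 3 0 0 0;-3 1 6 0 0 0;0 0 15 0 0 0;0 0 25 0 0 0;0 0 40 0 0 0;-5 0 45 0 0 0;-10 0 45 0 0 0;-10 0 40 0 0 0;-20 -40 0 0 0 0;-20 -45 0 0 0 0;-20 -45 0 0 0 0;0 0 0 0 0 0"

```text
clock: 8.8
tool_pos: [0.4645, -0.0529, 0.2826]
tool_rot: [0.083, -0.608, 0.784, -0.099]
ft_force: [0.0, 0.2, 0.1]
gripper_width: 0.0001
```

```bash
python3 - <<'E'
from h import *
for n in ['top','scene']:
    c=vision.camera(n);save(c,n+'2')
    i=cv2.imread('pics/%s2.png'%n);i=i[100:310,130:410] if n=='top' else i[90:300,180:460]
    cv2.imwrite('pics/%s2c.png'%n,cv2.resize(i,None,fx=2.8,fy=2.8))
# expected far-top lid edge at open angles
c=vision.camera('scene')
K=np.array([[c['fx'],0,c['cx']],[0,c['fy'],c['cy']],[0,0,1]]);w,x,y,z=c['orientation'];r=R.from_quat([x,y,z,w]).inv()
for n in ['top','scene']:
    c=vision.camera(n);K=np.array([[c['fx'],0,c['cx']],[0,c['fy'],c['cy']],[0,0,1]]);w,x,y,z=c['orientation'];r=R.from_quat([x,y,z,w]).inv()
    for th in (.9,1.0,1.1,1.15):
        P=[]
        for yy in (.1325,.0475):
            X=.07*np.cos(th)-.006*np.sin(th);Z=.094+.07*np.sin(th)+.006*np.cos(th);a=np.radians(-13.22)
            P.append([.5674+np.cos(a)*X-np.sin(a)*yy,-.0128+np.sin(a)*X+np.cos(a)*yy,Z])
        q=cv2.projectPoints(np.array(P),r.as_rotvec(),-r.apply(c['xyz']),K,np.array(c['D'],float))[0][:,0]
        off=(130,100) if n=='top' else (180,90)
        print(n,th,((q-off)*2.8).round(0).tolist())
print(bot.sense()['ft_force'],bot.sense()['clock'])
E
```

```text
top 0.9 [[191.0, 243.0], [301.0, 272.0]]
top 1.0 [[187.0, 250.0], [298.0, 279.0]]
top 1.1 [[184.0, 258.0], [295.0, 287.0]]
top 1.15 [[182.0, 262.0], [294.0, 291.0]]
scene 0.9 [[488.0, 240.0], [386.0, 246.0]]
scene 1.0 [[487.0, 232.0], [385.0, 238.0]]
scene 1.1 [[486.0, 225.0], [384.0, 231.0]]
scene 1.15 [[485.0, 221.0], [383.0, 227.0]]
[1.19854986 0.7160277  0.59716693] 9.05
```

View pics/scene2c.png

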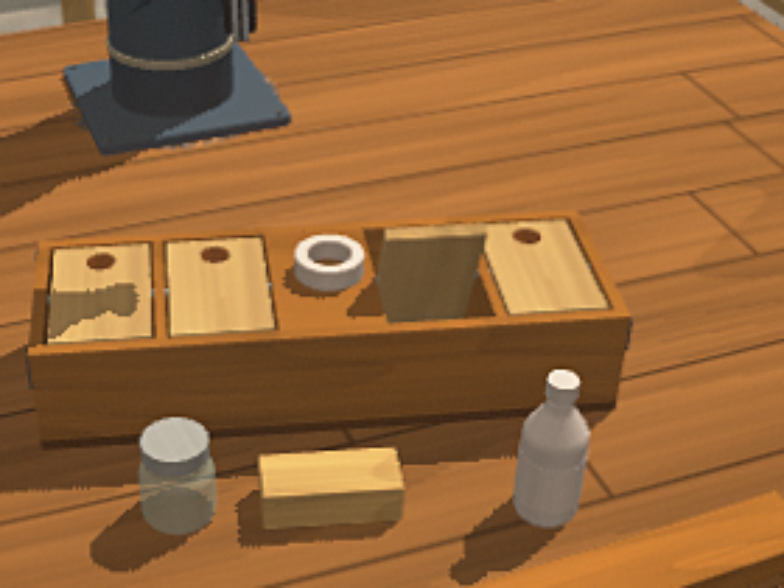

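View pics/top2c.png

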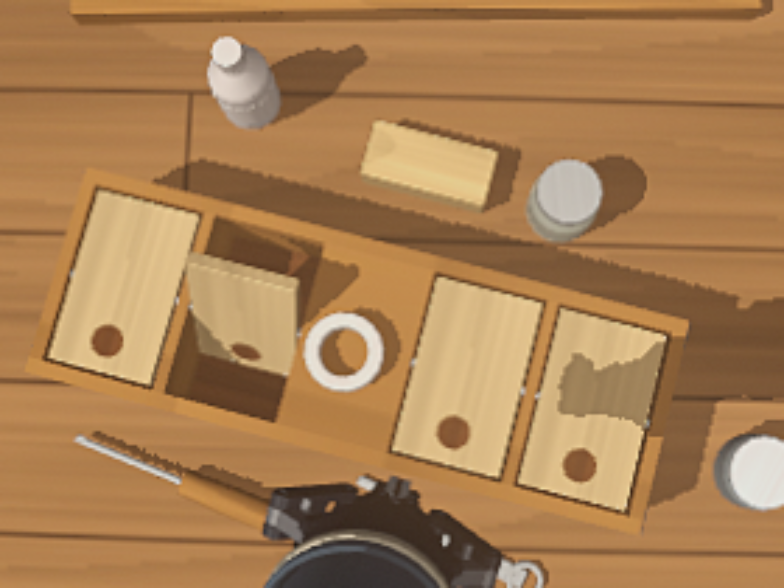

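Lid 2 is still standing, with its top edge in the scene crop at about (385,228)–(485,226). That matches a tilt of roughly 1.1 to 1.15 rad, and the bystanders have not moved.

```bash
python3 -c "
from workcell import workorder
print(workorder.job_done())"
```

```text
the job is handed in; nothing more can be done
None
```

The unlocked lid was lid 2 (second from left). It now stands steeply open at about 1.1–1.15 rad, as judged from the final pictures; full open is 1.15.

- **Search:** I pressed from the right. Lids 4 and 3 did not move (about 65 N and 50 N on the fingers). Lid 2 gave at about 1.7 N. I did not press lid 1, since lid 2 had already rocked.
- **Opening:** I pushed lid 2's near half down until the force rose to about 38 N in total, which I took to be its stop, then backed the fingers out.
- **Last checks:** After I withdrew, the lid stayed where I left it. Nothing lying around looked moved, though the gripper covers part of the wrench in the last top view. The arm was clear at z = 0.28 m with the force reading near zero. The clock stood at about 9 s when I handed in, and no check failed or disagreed.

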